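Bring the steel canister round to the front of the turntable

ROBOT

A 6-joint arm with a two-finger parallel gripper is mounted at the origin on the work surface. World frame = base frame: x ahead of the robot, y to its left, z up, the work surface at z = 0. Lengths are in mm, angles in degrees, forces in N, time in s.
With the tool pointing down it reaches from about 325 to 925 mm from the base axis. Payload 3.1 kg.
Tool frame: the origin (TCP) lies at the very end of the fingers, on their centre line; the grasp point (between the pads) lies grasp_offset behind it (grasp_offset is the distance from the TCP to the grasp point, in mm); z points along the fingers, y is the line along which they close (so a half turn about z gives the same grasp; the last joint's range is limited). The gripper opens to 85 mm and grips with 20 to 120 N. Pads are 22 mm wide; open, the fingers measure 114 mm over their backs; the gripper's body (76 mm by 85 mm) begins 54 mm behind the grasp point. The pads swing forward as they close: fully open they stand 13 mm farther back than shut.
Start: joints at [68.171, 12.427, 92.441, -0, 75.132, -6.429], TCP at [165.965, 602.574, 231.3] pointing down, gripper open.
Joint ranges: [-157.48, 157.48], [-44.54, 120.13], [17.64, 146.25], [-64.5, 244.5], [7.68, 150.69], [-147.95, 147.95]. Speed limits (degrees/s): [159.86, 159.86, 180, 180, 180, 180].

INTERFACE

Orientations are given as [roll, pitch, yaw] about the fixed x, y, z axes, in that order (R = Rz(yaw) Ry(pitch) Rx(roll)).
In Python, from station import * gives the robot as it stands. Calls block until the motion is done:
- goto(position, orientation): joint-space move of the TCP to a pose.
- move_l(position, attitude=None, speed=150): straight line of the TCP; attitude=None keeps the orientation; speed is the mean speed in mm/s.
- move_j(angles): joint-space move.
- grip(opening, squeeze=None): finger opening in mm; squeeze is the grip in N (None keeps the last); returns when the fingers have stopped.
- wait(seconds).
- solve_ik(position, orientation): joint angles nearest the present ones, or None.
- get_obs(): the state.
- get_image(name): name is "scene" or "top" or "wrist"; returns the picture (420x560x3 uint8, red, green, blue); there is no depth.
- get_calibration(name): a dict with "fx", "fy", "cx", "cy" (pixels), "D" ([k1, k2, p1, p2, k3] as OpenCV has them; the pictures are not rectified), "R" (3x3) and "t" (3): a world point X has camera coordinates R X + t; the wrist camera has in their place "mount" (4x4, takes a point from camera to tool coordinates, whose origin is the TCP and whose axes are the flange's). Camera axes: x right, y down, z forward; pixel columns grow to the right and rows downward; lengths in mm; the calibration is good to about 2 mm. A picture is of the moment at which its call begins: read the wrist's pose just before it. get_calibration takes no time and is no camera call.
A pose or a line that the arm cannot do raises Unreachable and nothing moves.
- sign_off(): hands the job in; it is judged then, once.
Trained networks look in the newest picture that a camera, given by its name, has taken for a name from the list of things; names that differ only in an ending like _2 or _b are one class to them, and where a whole thing is asked for, a point or a joint stands for the part that bears it (a point fixed in the world has none). Each returns a list of dicts, best first, with "score" (0 to 1); they miss things now and then, are a little off and sometimes report something else, mostly with a low value. They report only what shows in the picture. A call takes as long as a camera call.
- spot_in(name, camera): "extent" ([centre column, centre row, width, height] in pixels, round what is visible of it).
- regions_of(name, camera): "region" (420x560 bool, what is visible of it) and "extent" ([centre column, centre row, width, height] in pixels, round what is visible of it).
The state is a dict: "t": time; "joint_pos": joint angles; "qvel": joint speeds; "effort": joint torques, N m; "tcp_pos": TCP position; "ee_rot": TCP orientation; "wrist_force": force on the tool from outside, world axes, zero at the start; "moment": the same for the moment, N m; "grip_width": finger opening in mm; "grip_force": force on a finger pad.
Only numpy, scipy, OpenCV 4.12 (cv2) and the standard library are available. Lean on these libraries where they do the work, as an engineer would, in place of code of your own. Each camera call takes 0.05 s, during which the arm holds its last target. There are 200 camera calls.

TASK

On the shelf stands a round wooden turntable with six upright finger pegs along its rim and three pots on it. Turn it gently by pushing its rim or rim pegs with the fingertips, either way round, until the stainless screw-top canister faces front, in line with the metal tongue that sticks out from under the disc, then draw back clear. Do not touch, lift or topple the pots, and leave everything else on the shelf alone.

Things in the scene. Friction and masses are not known exactly. Their poses are not given: they have to be found in the camera images.
- foot: fixed metal foot of the turntable: 190 mm disc, 10 mm high, bolted down, mostly hidden under the wooden disc. Origin on the turntable's axis at shelf height (z = 0). Its -x axis points to the front of the turntable, along the tongue, which need not point straight at the robot; z up.
- front_tip (a point): outer end of the metal tongue (24 mm wide, 10 mm high, 185 mm from the axis, so it sticks out 37 mm beyond the wooden disc); the point is on the tongue's upper face and shows which way front is.
- tray (a joint): turn of the wooden disc in rad about the vertical axis of the foot, positive counter-clockwise seen from above; at 0 peg 0 is on the foot's +x axis. It turns endlessly for practical purposes, both ways, without stops or detents (readings may run past 2 pi), and drags a little (1 to 2 N at a peg) so that it stops where it is left. Disc 296 mm in diameter, 13 mm thick, upper face 25 mm above the shelf.
- peg0 (a point): top centre of rim peg 0, 60 mm above the shelf; a wooden peg, 14 mm in diameter, that stands 35 mm up from the disc, 135 mm from the axis; it turns with the disc. Six alike, 60 degrees apart, numbered counter-clockwise.
- peg1 (a point): top centre of rim peg 1, 60 mm above the shelf; as peg 0.
- peg2 (a point): top centre of rim peg 2, 60 mm above the shelf; as peg 0.
- peg3 (a point): top centre of rim peg 3, 60 mm above the shelf; as peg 0.
- peg4 (a point): top centre of rim peg 4, 60 mm above the shelf; as peg 0.
- peg5 (a point): top centre of rim peg 5, 60 mm above the shelf; as peg 0.
- canister: the thing to bring to the front: stainless cylinder 58 mm in diameter with a knurled screw-top lid 62 mm in diameter, 62 mm tall. Stands loose on the disc about 58 mm from the axis and rides with it. Origin at the centre of its underside, z up.
- ramekin: open glass ramekin, 72 mm across the rim, 42 mm tall, loose on the disc about 58 mm from the axis; origin at the centre of its underside, z up.
- jar: small amber glass jar with a cork stopper, 48 mm in diameter, 52 mm tall, loose on the disc about 58 mm from the axis; origin at the centre of its underside, z up.
- trivet: slatted wooden trivet, 150 x 130 x 16 mm, loose on the shelf to the robot's right; origin under its centre.
- clip: yellow plastic spring clip, 75 mm long, 17 mm high, loose on the shelf to the robot's left; origin under its centre.
- drawers: small white plastic drawer unit, 170 x 150 x 150 mm, fixed, to the left; origin under its centre, drawers face its -x.
- drawers_drawer0 (a joint): travel of the upper drawer in m, 0 shut.
- drawers_drawer1 (a joint): travel of the lower drawer in m, 0 shut.
- dehumidifier: white compact dehumidifier, 130 x 150 x 210 mm, fixed, to the right; origin under its centre.

How it is judged (in metres and radians):
At the end, for the whole second after the job is handed in: The canister stands upright on the disc at the front: its centre within 10 mm (about 10 degrees) of the line from the axis along the tongue, on the tongue's side; the disc is at rest; all three pots stand upright on the disc (tilt under 0.1 rad, centres within 85 mm of the axis) (y of canister in the frame of foot between -0.01 and 0.01 m and x of canister in the frame of foot below -0.035 m and velocity of joint tray between -0.05 and 0.05 rad/s and angle between each of canister, ramekin, jar's own z axis and vertical below 0.1 rad and horizontal distance between each of canister, ramekin, jar and foot below 0.085 m and height (world z) of canister between 0.02 and 0.03 m and height (world z) of ramekin between 0.02 and 0.03 m and height (world z) of jar between 0.02 and 0.03 m); the robot touches nothing.
It fails at once if a pot is touched by the robot (contact force between any of the fingers, the arm and canister above 0.8 N or contact force between any of the fingers, the arm and ramekin above 0.8 N or contact force between any of the fingers, the arm and jar above 0.8 N).
It fails at once if a pot is lifted more than 8 mm off the disc or tipped (height (world z) of any of canister, ramekin, jar above 0.033 m or angle between any of canister, ramekin, jar's own z axis and vertical above 0.3 rad).
It fails at once if the turntable is spun hard (over 3 rad/s) (velocity of joint tray above 3 rad/s or velocity of joint tray below -3 rad/s).
It fails at once if the trivet or clip is moved by more than 15 mm (distance of any of trivet, clip from where it was at the start of the episode above 0.015 m).
It fails at once if a drawer is opened by more than 15 mm, or the drawer unit or dehumidifier is pushed with over 5 N (value of joint any of drawers_drawer0, drawers_drawer1 above 0.015 m or contact force between any of the fingers, the arm and drawers above 5 N or contact force between any of the fingers, the arm and dehumidifier above 5 N).
It also fails if it takes over 61 s, if anything falls off the work surface, if the arm or the gripper's body presses on something with over 40 N, if the wrist force passes 120 N, or if a joint passes its speed limit or range.

## Working session

There is one attempt and no reset: what is moved stays moved. The work goes in short steps, each a Python script; the robot and the scene stay as the last script left them, time stands still between calls to the robot, and variables do not carry over. Pictures are saved under pics/ and viewed, at most 10 in all, crops included, and the job is handed in when it is done.

```bash
mkdir -p pics
cat > h.py <<'E'
from station import *
import numpy as np, cv2
def ray(cam,uv):
    c=get_calibration(cam); K=np.array([[c["fx"],0,c["cx"]],[0,c["fy"],c["cy"]],[0,0,1.]])
    p=cv2.undistortPoints(np.array([[uv]],float),K,np.array(c["D"],float))[0,0]
    R=np.array(c["R"]);t=np.array(c["t"])
    return -R.T@t, R.T@np.array([p[0],p[1],1])
def onz(cam,uv,z):
    o,d=ray(cam,uv); return (o+d*(z-o[2])/d[2])[:2]
def proj(cam,X):
    c=get_calibration(cam); K=np.array([[c["fx"],0,c["cx"]],[0,c["fy"],c["cy"]],[0,0,1.]])
    return cv2.projectPoints(np.array(X,float).reshape(-1,3),cv2.Rodrigues(np.array(c["R"]))[0],np.array(c["t"],float),K,np.array(c["D"],float))[0][:,0]
def save(cam,name):
    im=get_image(cam); cv2.imwrite("pics/"+name,im[:,:,::-1]); return im
E
python3 - <<'E'
from h import *
for cam in("top","scene"):
    save(cam,cam+"1.png")
    for n in("foot","front_tip","tray","peg0","canister","ramekin","jar","trivet","clip","drawers","dehumidifier"):
        for r in spot_in(n,cam)[:2 if n!="peg0" else 7]:
            e=r["extent"]; print(cam,n,round(r["score"],2),np.round(e),onz(cam,e[:2],{"canister":56,"peg0":60,"tray":25,"jar":60,"ramekin":55}.get(n,10)).round())
o=get_obs();print(o["t"],o["tcp_pos"],o["ee_rot"])
E
```

```text
top foot 0.75 [269. 206. 105. 113.] [529.  41.]
top front_tip 0.96 [269. 207.  98. 112.] [527.  42.]
top tray 0.78 [269. 200. 103. 101.] [546.  42.]
top peg0 0.78 [270. 197. 104. 102.] [548.  38.]
top peg0 0.17 [269. 206.  99. 111.] [522.  40.]
top canister 0.92 [248. 197.  20.  26.] [547. 101.]
top ramekin 0.55 [276. 177.  25.  19.] [607.  24.]
top ramekin 0.16 [271. 200. 102. 101.] [542.  37.]
top jar 0.8 [286. 206.  17.  17.] [524.  -8.]
top trivet 0.78 [426. 269.  56.  65.] [ 356. -419.]
top clip 0.68 [ 93. 244.  43.  15.] [408. 550.]
top drawers 0.78 [101. 213.  87.  92.] [500. 534.]
top dehumidifier 0.68 [470. 182.  85.  74.] [ 616. -561.]
scene foot 0.64 [274. 231.  99.  73.] [540.  29.]
scene foot 0.2 [274. 234. 100.  78.] [553.  38.]
scene front_tip 0.65 [280. 234.  98.  75.] [540.  50.]
scene tray 0.85 [278. 232. 105.  68.] [552.  54.]
scene peg0 0.66 [275. 230.  98.  73.] [584.  70.]
scene peg0 0.59 [276. 230.  99.  76.] [581.  69.]
scene canister 0.71 [294. 231.  26.  31.] [549. 107.]
scene ramekin 0.66 [260. 230.  23.  23.] [608.  34.]
scene jar 0.6 [271. 217.  18.  16.] [545.  19.]
scene trivet 0.86 [216. 160.  51.  27.] [ 364. -405.]
scene clip 0.46 [381. 245.  17.  12.] [388. 306.]
scene clip 0.29 [262. 230.  24.  22.] [562.   0.]
scene drawers 0.8 [440. 290. 111. 106.] [447. 510.]
scene drawers 0.29 [278. 232. 101.  70.] [536.  42.]
scene dehumidifier 0.92 [144. 152.  65.  78.] [ 503. -658.]
1.2 [165.9678754  602.55546282 231.28901833] [-1.79996925e+02 -1.56918882e-03  1.64597730e+02]
```

Run:
```python
import cv2,numpy as np
a=cv2.imread("pics/top1.png")[135:285,190:350]; b=cv2.imread("pics/scene1.png")
a=cv2.resize(a,None,fx=5,fy=5,interpolation=cv2.INTER_CUBIC)
a=a[:600]
cv2.imwrite("pics/a.png",a)
```

```text
(no output)
```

View pics/a.png

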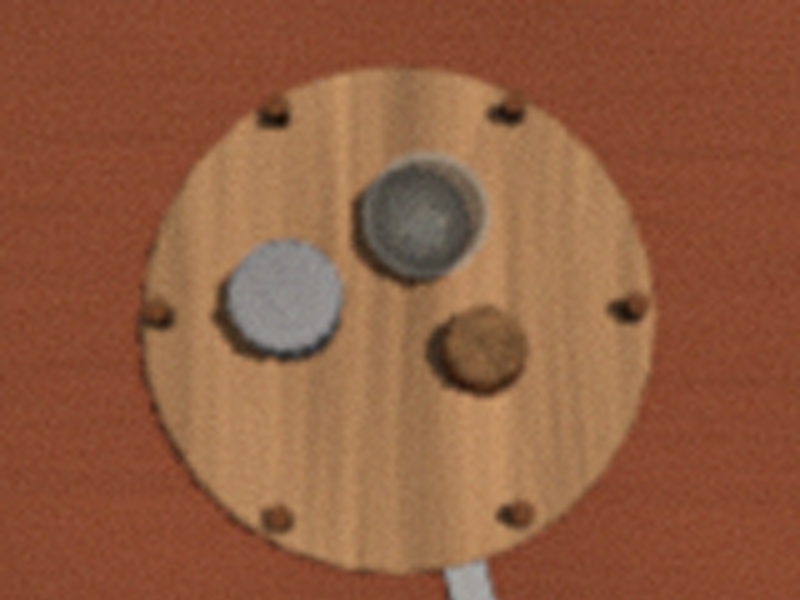

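View pics/top1.png

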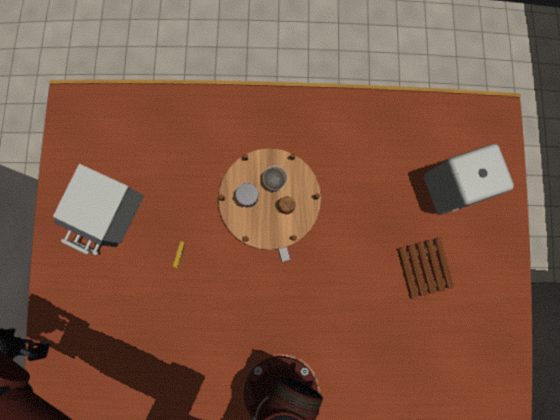

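The disc centre is near (270,199) px, the canister to its left at (247,195), and the tongue comes out at the front, slightly right, ending near (285,260). The canister has to turn about 95° counter-clockwise. Next I'll compute the geometry and check the IK along the pushing arc.

```bash
cat >> h.py <<'E'
def pose(C,a,r=142,z=42,flip=0):
    # finger at polar angle a (deg) about the axis; tool x tangential, y radial, z down
    A=np.radians(a); return [C[0]+r*np.cos(A),C[1]+r*np.sin(A),z],[180,0,a+90+flip]
ang=lambda v:np.degrees(np.arctan2(v[1],v[0]))
E
python3 - <<'E'
from h import *
im=cv2.imread("pics/top1.png")
hsv=cv2.cvtColor(im,cv2.COLOR_BGR2HSV)
f=lambda x,y:(190+x/5-.4,135+y/5-.4)
# disc centre from rim points (z 25), tilted-rim fit
rim=[onz("top",f(*p),25) for p in[(400,67),(655,310),(142,330),(400,573),(220,500),(590,140)]]
A=np.array([[*p,1] for p in rim]);s=np.linalg.lstsq(A,(A[:,:2]**2).sum(1),rcond=None)[0];C=s[:2]/2
print("C",C,"r",np.sqrt(s[2]+C@C))
pg=np.array([onz("top",f(*p),60) for p in[(275,103),(512,100),(638,303),(158,312),(279,517),(518,513)]])
print("Cpegs",pg.mean(0)); 
for p in pg: print("peg",p.round(),np.linalg.norm(p-C).round(),ang(p-C).round(1))
# tongue: gray pixels at end
roi=im[249:266,275:295]; m=(cv2.cvtColor(roi,cv2.COLOR_BGR2HSV)[:,:,1]<60)
ys,xs=np.nonzero(m); print("n",len(xs))
t=np.array([onz("top",(x+275,y+249),10) for x,y in zip(xs,ys)]); tc=t.mean(0)
print("tongue",tc,np.linalg.norm(tc-C),ang(tc-C))
c=onz("top",f(285,297),87); print("can",c,np.linalg.norm(c-C),ang(c-C))
for q,z in(((422,215),67),((485,348),77)): p=onz("top",f(*q),z);print(p,np.linalg.norm(p-C))
for fl in(0,180):
  print(fl,[(a,None if (j:=solve_ik(*pose(C,a,flip=fl))) is None else np.round(j).astype(int).tolist()) for a in range(0,181,30)])
E
```

```text
C [553.0624985  40.04147  ] r 148.12138717107436
Cpegs [551.92667994  41.88472127]
peg [667. 114.] 136.0 32.9
peg [672. -21.] 133.0 -27.0
peg [557. -93.] 133.0 -88.4
peg [546. 175.] 135.0 93.2
peg [433. 104.] 136.0 152.0
peg [438. -28.] 134.0 -149.5
n 103
tongue [391.08368313  -4.31352464] 167.94196074048537 -164.68597982897663
can [551.04883739 102.72242641] 62.7132930679306 91.84002643372281
[602.68578211  28.9633751 ] 50.8448076320795
[526.86796289  -7.39292035] 54.18648432994471
0 [(0, [-2, 32, 88, 0, 60, -2]), (30, [3, 31, 90, 0, 59, -27]), (60, [8, 27, 96, 0, 57, -52]), (90, [11, 21, 105, 0, 55, -79]), (120, [11, 13, 115, 0, 52, -109]), (150, [5, 6, 123, 0, 51, -145]), (180, None)]
180 [(0, None), (30, None), (60, [8, 27, 96, 0, 57, 128]), (90, [11, 21, 105, 0, 55, 101]), (120, [11, 13, 115, 0, 52, 71]), (150, [5, 6, 123, 0, 51, 35]), (180, [-4, 2, 128, 0, 50, -4])]
```

Run:
```python
from h import *
C=np.array([552.5,41])
grip(0)
p,o=pose(C,6,z=230); goto(p,o)
q,o=pose(C,6); move_l(q,o,speed=120)
print(get_obs()["t"])
for a in range(12,116,8):
    p,o=pose(C,a); move_l(p,o,speed=50)
    w=get_obs(); 
print(a,w["t"],np.round(w["wrist_force"],1),np.round(w["tcp_pos"]))
im=save("top","top2.png")
cv2.imwrite("pics/b.png",cv2.resize(im[135:285,190:350,::-1],(800,750),interpolation=cv2.INTER_CUBIC)[:600])
for n in("canister","jar","ramekin"): print(n,[(r["score"],np.round(r["extent"],1)) for r in spot_in(n,"top")[:1]])
```

```text
6.3667
108 13.4167 [ 0.6  0.4 -0.3] [509. 176.  42.]
canister [(0.81, array([266.1, 217.8,  21.9,  23.7]))]
jar [(0.61, array([278. , 181.7,  11.8,  16. ]))]
ramekin [(0.93, array([251.3, 187.2,  25. ,  23.1]))]
```

View pics/b.png

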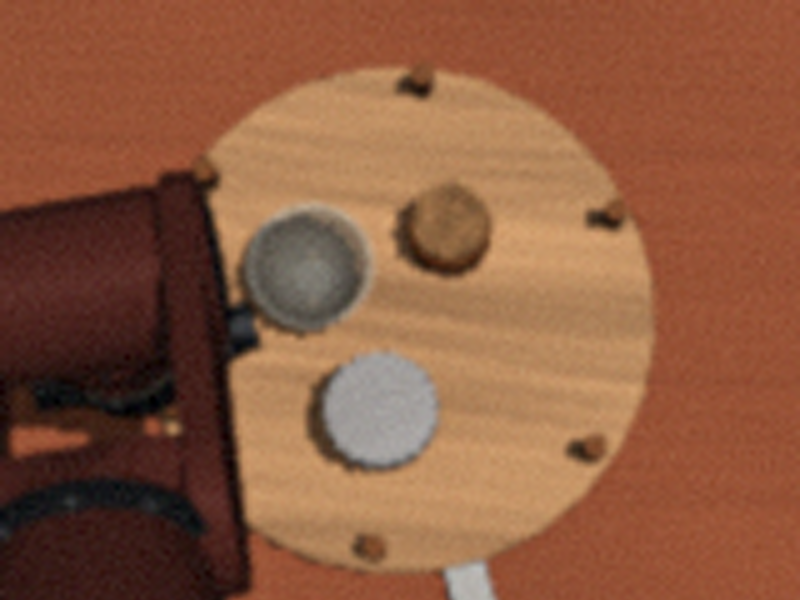

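Canister lid is now at crop (380,410), with the pots undisturbed. About 20–25° is left, so I'll compute it, finish the push, retreat and look again.

Run:
```python
from h import *
C=np.array([552.5,41])
f=lambda x,y:(190+x/5-.4,135+y/5-.4)
c=onz("top",f(380,409),87); a=ang(c-C); T=ang(np.array([391.1,-4.3])-C)%360
d=T-a; print(c,a,T,d)
assert 10<d<40
for b in np.linspace(108,108+d,4)[1:]:
    p,o=pose(C,b); move_l(p,o,speed=40)
p,o=pose(C,b-4); move_l(p,o,speed=40)
p[2]=180; move_l(p,o,speed=120)
move_l([p[0],330,230],speed=200)
im=save("top","top3.png"); print(get_obs()["t"])
cv2.imwrite("pics/c.png",cv2.resize(im[135:285,190:350,::-1],(800,750),interpolation=cv2.INTER_CUBIC)[:600])
```

```text
[490.61148955  49.26875891] 172.38993229738765 195.67779219026593 23.287859892878288
18.3333
```

View pics/c.png

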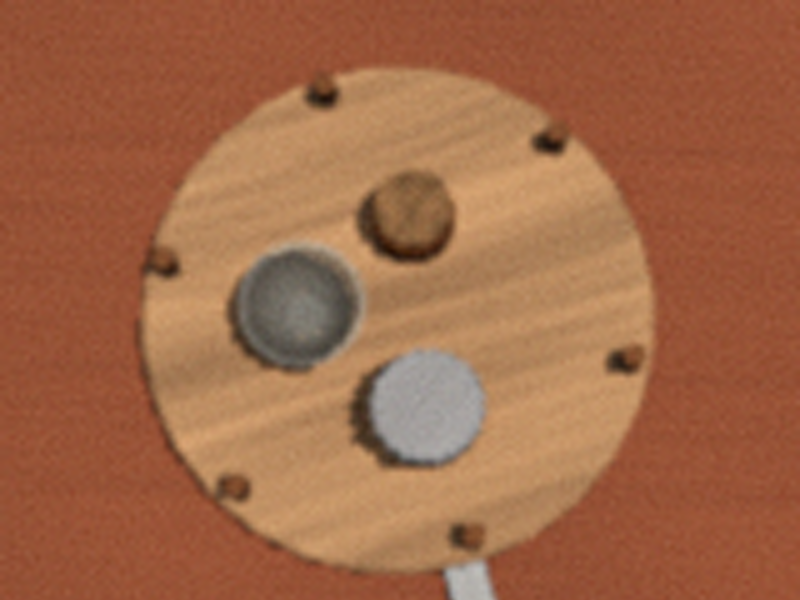

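Run:
```python
from h import *
C=np.array([552.5,41]); f=lambda x,y:(190+x/5-.4,135+y/5-.4)
T=np.array([391.1,-4.3])-C; n=-T/np.linalg.norm(T); yv=np.array([-n[1],n[0]])
for CC in(C,[553,40],[552,42]):
    CC=np.array(CC);T=np.array([391.1,-4.3])-CC; n=-T/np.linalg.norm(T); yv=np.array([-n[1],n[0]])
    c=onz("top",f(427,406),87)-CC; print("top foot-frame",c@n,c@yv)
im=save("scene","scene3.png")
r=regions_of("canister","scene")[0]; print(r["score"],r["extent"])
# expected extent of canister if on the line at r=58
n0=-(np.array([391.1,-4.3])-C);n0/=np.linalg.norm(n0);y0=np.array([-n0[1],n0[0]])
for off in(-10,0,10):
    k=C-58*n0+off*y0
    P=[[k[0]+R*np.cos(a),k[1]+R*np.sin(a),z] for a in np.linspace(0,6.28,40) for R,z in((29,25),(31,87))]
    u=proj("scene",P); print(off,u.min(0)/2+u.max(0)/2, np.ptp(u,axis=0))
```

```text
top foot-frame -62.10260707009525 -0.43904310503663074
top foot-frame -62.31675465147532 0.25126078963563775
top foot-frame -61.90018390296611 -1.131069407173745
0.8 [285.8, 210.4, 22.8, 29.0]
-10 [279.93640849 210.35163783] [20.80656384 28.30495767]
0 [283.01418136 211.18849176] [20.85242659 28.37885116]
10 [286.10681105 212.02932506] [20.8985685  28.45316929]
```

The top view puts the offset at about 0 mm. The scene box is ambiguous by a couple of pixels, so I'll check it with an overlay.

Run:
```python
from h import *
C=np.array([552.5,41]); im=cv2.imread("pics/scene3.png")
n0=-(np.array([391.1,-4.3])-C);n0/=np.linalg.norm(n0)
k=C-60*n0
x0,y0,s=215,180,6
im=cv2.resize(im[y0:y0+95,x0:x0+130],None,fx=s,fy=s,interpolation=cv2.INTER_CUBIC)
t=np.linspace(0,2*np.pi,80)
def circ(c,R,z,col):
    u=proj("scene",np.c_[c[0]+R*np.cos(t),c[1]+R*np.sin(t),0*t+z])
    cv2.polylines(im,[(((u-[x0,y0])+.5)*s).astype(np.int32)],True,col,1)
circ(C,148,25,(0,255,0)); circ(k,31,87,(0,0,255)); circ(k,29,25,(0,0,255)); circ(C-185*n0,3,10,(255,255,0))
cv2.imwrite("pics/d.png",im)
```

```text
(no output)
```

View pics/d.png

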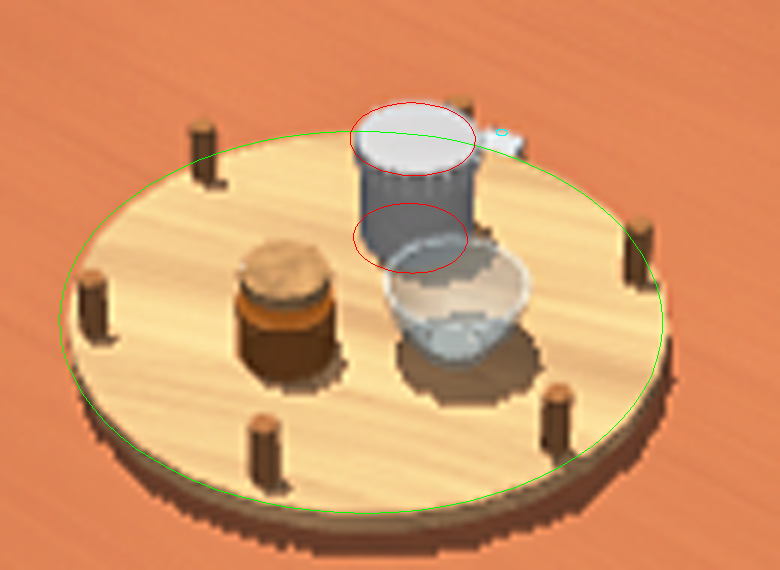

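The scene view agrees to within about 2 mm: the predicted lid circle sits on the real lid, and the disc shows the same small shift. The arm is clear, so I'm handing in.

```bash
python3 -c "
from station import *
print(sign_off())"
```

```text
the job is handed in; nothing more can be done
None
```

I turned the turntable about 104° counter-clockwise by pushing one rim peg. The canister now faces the tongue to within about 2 mm by the camera views, the pots were still standing in the last pictures, and I handed the job in with the arm drawn back clear; no verdict came back.

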